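# Set the laser engraver's focus with the feeler gauge

## Task

Set the engraver's focus: slide the blade of the gauge along the plywood sheet under the laser nozzle and wind the head down with the knob on top until the held blade slides under the nozzle with a light, definite drag, neither loose nor nipped hard. Leave the head at that setting, lay the gauge gently flat back on the cutting mat, and do not disturb anything else.

Things in the scene. Friction and masses are not known exactly. Their poses are not given: they have to be found in the camera images.
- gauge_grip (a point): Centre of the gauge's upright black plastic grip, 60 long x 14 wide x 32 mm high, 16 mm above the gauge's underside. From its front end a flat steel blade, 5 mm thick and 18 mm wide, runs out along +x, its underside flush with the grip's; its nose is 130 mm from the grip's centre and bevelled on top for the last 10 mm. z is up. About 100 g. Starts lying flat on the cutting mat
- carriage: Carriage on the gantry, with the laser head and brass nozzle it carries. Origin on the nozzle's vertical axis, at table height; axes as the engraver's, x towards the beam, y left. The nozzle's flat tip is 10 mm across, its cone 26 mm; the dark head, 42 x 44 mm, begins 25 to 30 mm above the tip. Bring the blade in under it from the -x side, along +x, where the sheet is clear
- sheet_top (a point): Centre of the top of the plywood sheet, 270 mm square, lying fixed on the engraver's bed; axes as the engraver's. Top about 25 to 26 mm above the table. The nozzle is 55 mm beyond it in x: 190 mm of sheet lie before the nozzle, and 15 mm farther stands the front rail of the aluminium frame (360 mm square outside, 50 mm high above the table)
- focus_knob (a joint): Turning angle of the focus knob, rad (0 to 5.2; at 0 its bar lies along the engraver's x): it grows clockwise seen from above, and each radian clockwise lowers the head by 2.5 mm, anticlockwise raises it. It stays where it is left and turns with under 0.1 N m
- knob_grip (a point): Centre of the grip bar of the black focus knob, on its vertical axis, 12 mm from the nozzle's axis towards the beam (engraver's +x), about 0.195 m above the table; the bar is 42 long x 14 wide x 30 mm high (15 mm above and below this point), stands on a 40 mm disc, and lies along this point's x
- gauge: The whole gauge, one rigid piece; origin at the underside below the centre of the grip, axes as gauge_grip. Drawn lengthwise with no weight of the hand on it, it takes a pull of about 3 to 8 N while sliding when the fit is a light drag, and under 1 N when loose (friction on nozzle and on sheet, each 0.5 to 0.7 of the force there; pressing it down adds to the pull)
- engraver: The engraver: aluminium frame 360 mm square, fixed on the table; origin at its centre on the table, x away from the robot; gantry beam across it at x = 120 mm, end plates 162 mm high. Its head hangs in a sprung slide: pushed from below it yields at about 2 N to start and 4 N more per mm; over 12 N harms it. The nozzle's height is not measured: it starts 0.7 to 5.9 mm too high for the blade
- mat: The dark cutting mat, 240 x 160 x 3 mm, fixed on the table left or right of the engraver; origin at the centre of its underside, x along its long side
- weight_a: Bystander: steel hold-down weight, 34 mm across, 26 mm high, on the sheet near its left edge
- weight_b: Bystander: the same, on the sheet near its right edge, towards the robot
- tape: Bystander: roll of masking tape, 64 mm across, 24 mm high, on the cutting mat
- mug: Bystander: white mug, 80 mm across, 95 mm high, on the table
- paint_jar: Bystander: paint jar, 68 mm across, 85 mm high
- spray: Bystander: green bottle, 66 mm across, 150 mm high
- wood_block: Bystander: wooden block 90 x 60 x 40 mm, in the offcut tray
- sheet: The plywood sheet, same origin and axes as sheet_top
Mind the look-alikes: they are no part of the job. What is meant by the gauge is not orange, and is the larger of those in its own colour.

How it is judged:
By the outcome, as a careful person would: the job done as asked, in the order asked, and still so for the second after the job is handed in, with the robot touching nothing.
It also fails if it takes over 72 s, if anything falls off the work surface, if the arm or the gripper's body presses on something with over 40 N, if the wrist force passes 120 N, or if a joint passes its speed limit or range.

## Robot

A 6-joint arm with a two-finger parallel gripper is mounted at the origin on the work surface. World frame = base frame: x ahead of the robot, y to its left, z up, the work surface at z = 0. Lengths are in m, angles in rad, forces in N, time in s.
With the tool pointing down it reaches from about 0.25 to 0.775 m from the base axis. Payload 8.9 kg.
Tool frame: the origin (TCP) lies at the very end of the fingers, on their centre line; the grasp point (between the pads) lies 19 mm behind it; z points along the fingers, y is the direction in which the jaws open and shut (so a half turn about z gives the same grasp; the last joint's range is limited). The gripper opens to 85 mm and grips with 20 to 120 N. Pads are 22 mm wide; open, the fingers measure 114 mm over their backs; the gripper's body (76 mm by 85 mm) begins 54 mm behind the grasp point. The pads swing forward as they close: fully open they stand 13 mm farther back than shut.
Start: joints at [-1.318, 0.291, -0.153, 1.127, 0, 1.431], TCP at [0.2, -0.485, 0.231] pointing down, gripper open.
Joint ranges: [-2.52, 2.52], [-0.91, 1.74], [-1.3, 1.37], [-1.96, 2.02], [-1.52, 1.47], [-3.14, 3.14]. Speed limits (rad/s): [2.22, 2.22, 2.79, 3.14, 3.14, 3.14].

## Interface

Orientations are given as a rotation vector (axis times angle).
In Python, from plant import robot, imaging, order gives the robot as it stands.
- The arm moves only by the tool send_rows, never from a script. Its argument "increments" is a list of rows, each an object with "angular": the turn, a rotation vector about the tool's x, y, z in rad, a list of three; "dp": the shift along the tool's x, y, z in m, a list of three; "jaw": the finger opening in m, from 0 to 0.0854. A call has exactly 5 rows; each row is the pose to reach, as a shift and turn from the pose measured when the call began, along the tool's axes at that moment; what a row does not reach only later rows make up. A row lasts 1/12 s, in which the tool goes at most 41.7 mm and 7.16 degrees, less where a joint would pass 70% of its speed; a pose out of reach is approached as far as the arm can. A call with a gripper value outside its range is refused whole. The fingers move at their own pace and stop on an object; the grip force is fixed at half the most. Time passes only in rows, so rows that repeat a pose let the fingers close, or fill a call up. It gives the time, the measured TCP pose, the force and the opening at its end, in the units of the state.
- robot.observe(): the state, without advancing time (a new reading comes with each control period).
- imaging.read_camera(name): name is "scene" or "side" or "wrist"; returns a dict with "frame" (480x640x3 uint8, red, green, blue), "z_map" (480x640 float32, m along the optical axis (not along the pixel's ray), 0 where there is no reading), "intrinsics" (3x3 intrinsics, pixels), "xyz" and "rotation" of the camera in the world; the wrist camera has in their place "tool_from_camera" (4x4, takes a point from camera to tool coordinates, whose origin is the TCP and whose axes are the flange's). Camera axes: x right, y down, z forward; pixel columns grow to the right and rows downward; lengths in m; the calibration is good to about 2 mm. A picture is of the moment at which its call begins: read the wrist's pose just before it.
- order.hand_in(): hands the job in, once; it reports no verdict.
The state is a dict: "time": time; "qpos": joint angles; "qd": joint speeds; "effort": joint torques, N m; "ee_pos": TCP position; "orientation": TCP orientation; "wrist_force": force on the tool from outside, world axes, zero at the start; "ft_torque": the same for the moment, N m; "gripper_width": opening from 0.0 (shut) to 1.0 (fully open).
Only numpy, scipy, OpenCV 4.12 (cv2) and the standard library are available. Lean on these libraries where they do the work, as an engineer would, in place of code of your own. Each camera call takes 0.05 s, during which the arm holds its last target. There are 200 camera calls.

## Working session

There is one attempt and no reset: what is moved stays moved. The work goes in short steps, Python scripts to look and compute and a tool call to move; the robot and the scene stay as the last step left them, time stands still between calls to the robot, and variables do not carry over. Pictures are saved under pics/ and viewed, about 8 in all and at most 12, crops included, and the job is handed in when it is done.

Besides the shell and the picture viewer there is one more tool, called after ">>>" by a JSON object that holds its "op" and its "data", one argument or row to a line. send_rows: Moves the arm, as the interface text tells. Its arguments: {"type":"object","properties":{"increments":{"type":"array","items":{"type":"object","properties":{"angular":{"type":"array","items":{"type":"number"}},"dp":{"type":"array","items":{"type":"number"}},"jaw":{"type":"number"}}}}},"required":["increments"]}

```bash
mkdir -p pics; ls; cat > h.py <<'E'
import numpy as np, cv2
from scipy.spatial.transform import Rotation as R
from plant import robot, imaging, order
def cam(name):
    s=robot.observe(); d=imaging.read_camera(name)
    if name=="wrist":
        T=np.eye(4);T[:3,:3]=R.from_rotvec(s["orientation"]).as_matrix();T[:3,3]=s["ee_pos"]
        T=T@np.array(d["tool_from_camera"])
    else:
        T=np.eye(4);r=np.array(d["rotation"],float)
        T[:3,:3]=r if r.shape==(3,3) else R.from_rotvec(r).as_matrix();T[:3,3]=d["xyz"]
    d["T"]=T; return d
def pts(d):
    K=np.array(d["intrinsics"]);z=d["z_map"];v,u=np.mgrid[:480,:640]
    p=np.stack([(u-K[0,2])/K[0,0]*z,(v-K[1,2])/K[1,1]*z,z],-1)
    return p@d["T"][:3,:3].T+d["T"][:3,3]
def ray(d,u,v,h):
    K=np.array(d["intrinsics"]);r=d["T"][:3,:3]@np.array([(u-K[0,2])/K[0,0],(v-K[1,2])/K[1,1],1]);o=d["T"][:3,3]
    return o+r*(h-o[2])/r[2]
def save(d,n): cv2.imwrite(f"pics/{n}.png",d["frame"][:,:,::-1]); np.savez(f"pics/{n}.npz",**{k:np.array(v) for k,v in d.items()})
def load(n): return dict(np.load(f"pics/{n}.npz"))
E
python3 - <<'E'
from h import *
s=robot.observe();print(s)
for n in("scene","side","wrist"):
    d=cam(n);save(d,n+"0");print(n,d["T"].round(3).tolist(),np.array(d["intrinsics"]).tolist())
E
```

```text
pics
{'time': 0.0, 'qpos': array([-1.31828647e+00,  2.91272639e-01, -1.54118135e-01,  1.12670063e+00,
        2.57101458e-05,  1.43149659e+00]), 'qd': array([-0.00207034,  0.00104034, -0.00065159,  0.0013595 , -0.00065906,
        0.00057224]), 'effort': array([-2.03278069e-04, -5.37146258e+01,  3.31373799e+01,  1.60711294e-02,
       -2.00819882e-04,  2.66257160e-06]), 'ee_pos': array([ 0.20037945, -0.48478702,  0.23073933]), 'orientation': array([-3.08023042e+00, -6.11271910e-01,  7.47386035e-05]), 'wrist_force': array([-0.01127093, -0.34870066,  0.07765614]), 'ft_torque': array([0.00701611, 0.01308033, 0.00651899]), 'gripper_width': 1.0017840610509146}
scene [[0.783, 0.416, -0.463, 0.948], [0.622, -0.54, 0.567, -0.614], [-0.014, -0.732, -0.681, 0.805], [0.0, 0.0, 0.0, 1.0]] [[433.12665404429066, 0.0, 317.9246147778633], [0.0, 433.12665404429066, 242.96159728009312], [0.0, 0.0, 1.0]]
side [[-0.982, -0.112, 0.151, 0.308], [-0.187, 0.612, -0.768, 0.917], [-0.007, -0.783, -0.622, 0.906], [0.0, 0.0, 0.0, 1.0]] [[469.4779887416077, 0.0, 314.1802291548644], [0.0, 469.4779887416077, 238.0188698259229], [0.0, 0.0, 1.0]]
wrist [[0.382, -0.892, -0.241, 0.26], [-0.924, -0.369, -0.098, -0.46], [-0.001, 0.26, -0.966, 0.374], [0.0, 0.0, 0.0, 1.0]] [[421.6050434411649, 0.0, 319.0366969921944], [0.0, 421.6050434411649, 236.95498882258718], [0.0, 0.0, 1.0]]
```

View pics/scene0.png

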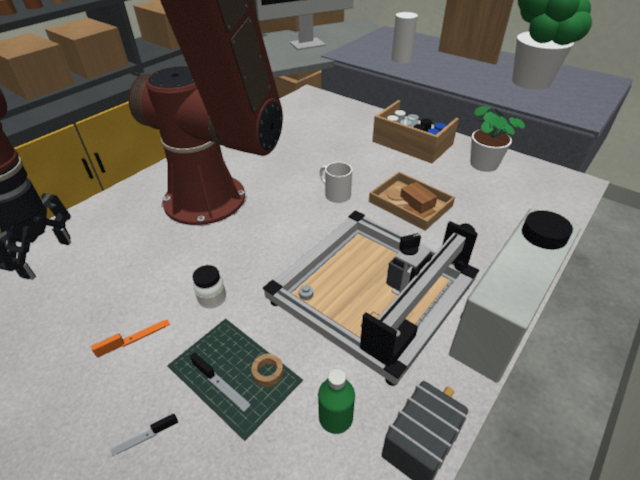

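View pics/side0.png

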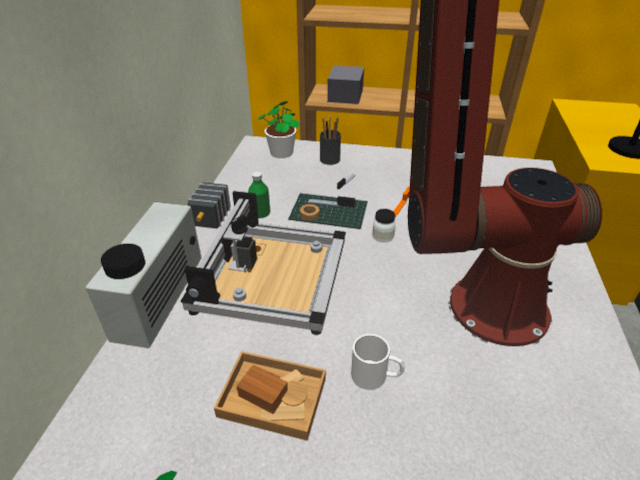

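The scene view shows the black-gripped gauge on the mat (grip about (203,366), nose about (248,408)), the tape at (267,370), and the engraver with its nozzle/knob near (408,250). The smaller black knife at (145,435) and the orange one are the look-alikes.

```bash
python3 - <<'E'
from h import *
res=[]
for n in("scene0","side0"):
    d=load(n);P=pts(d);f=d["frame"].astype(int);z=P[...,2];ok=d["z_map"]>0
    x,y=P[...,0],P[...,1]
    # frame rails
    m=ok&(abs(z-.05)<.004)&(x>.25)&(x<1)&(abs(y)<.6)
    c,l,st,_=cv2.connectedComponentsWithStats(m.astype(np.uint8),connectivity=8)[0:4]
    k=1+np.argmax(st[1:,4]);q=P[l==k][:,:2]
    print(n,"frame",st[k],cv2.minAreaRect((q*1000).astype(np.float32)))
    # sheet
    m=ok&(abs(z-.0255)<.004)&(f[...,0]-f[...,2]>40)&(x>.25)&(x<1)
    l,st=cv2.connectedComponentsWithStats(m.astype(np.uint8))[1:3];k=1+np.argmax(st[1:,4])
    print("sheet",st[k],cv2.minAreaRect((P[l==k][:,:2]*1000).astype(np.float32)),np.median(P[l==k][:,2]))
    # mat
    m=ok&(z<.02)&(z>-.01)&(f[...,1]-f[...,0]>8)&(f[...,1]<120)&(y<0)
    l,st=cv2.connectedComponentsWithStats(m.astype(np.uint8))[1:3];k=1+np.argmax(st[1:,4])
    r=cv2.minAreaRect((P[l==k][:,:2]*1000).astype(np.float32));print("mat",st[k],r)
    box=cv2.boxPoints(r)/1000
    ins=np.array([cv2.pointPolygonTest(box.astype(np.float32),(float(a),float(b)),False)>0 for a,b in zip(x.ravel(),y.ravel())]).reshape(x.shape)
    m=ins&(z>.022)&(z<.06)&(f.max(-1)<70)
    l,st=cv2.connectedComponentsWithStats(m.astype(np.uint8))[1:3];k=1+np.argmax(st[1:,4])
    q=P[l==k];t=q[q[:,2]>.028];print("grip",st[k],cv2.minAreaRect((t[:,:2]*1000).astype(np.float32)),np.percentile(q[:,2],[5,50,95]))
    m=ins&(z<.03)&(f.min(-1)>90)&(f.max(-1)-f.min(-1)<25)
    l,st=cv2.connectedComponentsWithStats(m.astype(np.uint8))[1:3];k=1+np.argmax(st[1:,4])
    q=P[l==k];print("blade",st[k],cv2.minAreaRect((q[:,:2]*1000).astype(np.float32)),np.percentile(q[:,2],[5,50,95]))
    # knob region: high dark
    m=ok&(z>.17)&(z<.225)&(f.max(-1)<60)&(x>.4)&(x<.9)&(abs(y)<.35)
    l,st=cv2.connectedComponentsWithStats(m.astype(np.uint8))[1:3]
    for k in range(1,len(st)):
        if st[k,4]>8: print("knob?",st[k],P[l==k].mean(0).round(3),cv2.minAreaRect((P[l==k][:,:2]*1000).astype(np.float32)),P[l==k][:,2].max())
E
```

```text
scene0 frame [ 268  215  136  164 2776] ((612.6724853515625, -6.1353759765625), (364.17474365234375, 362.7431335449219), 89.08341217041016)
sheet [ 292  234  105  103 5319] ((576.5462036132812, -5.2938995361328125), (272.91546630859375, 197.45849609375), 89.03565216064453) 0.02703825935434756
mat [ 168  319  134  121 6424] ((508.5437927246094, -359.28985595703125), (159.72349548339844, 240.69903564453125), 88.13038635253906)
grip [190 352  24  24 240] ((455.7223205566406, -394.0287780761719), (15.211511611938477, 59.06453323364258), 89.11454772949219) [0.02348647 0.03548262 0.03817359]
blade [208 373  42  39 473] ((533.5090942382812, -394.84710693359375), (20.597991943359375, 104.22081756591797), 88.615966796875) [0.00525689 0.00886538 0.01152008]
knob? [522 211  38  36 877] [0.877 0.194 0.217] ((873.8164672851562, 205.4935302734375), (89.13319396972656, 52.338191986083984), 89.99476623535156) 0.22411265964516802
knob? [399 235  21  20 331] [0.684 0.005 0.195] ((686.0314331054688, 4.734724044799805), (42.79738998413086, 21.294692993164062), 41.49287033081055) 0.214820245490282
side0 
[... 389 characters left out ...]
46875), 88.92047119140625)
grip [337 197  18   7  81] ((455.7149658203125, -388.71209716796875), (55.121646881103516, 18.165632247924805), 1.4564024209976196) [0.02284504 0.02965524 0.03449398]
blade [315 199  23   7  87] ((521.5197143554688, -398.7379150390625), (41.85687255859375, 76.41091918945312), 86.5555191040039) [-0.00114972  0.00513983  0.00874422]
knob? [231 215  16  19 219] [0.677 0.02  0.194] ((674.5714111328125, 19.68362808227539), (43.31736755371094, 26.351253509521484), 49.565067291259766) 0.21103906769156633
knob? [108 244  37  35 844] [0.872 0.223 0.213] ((871.9534912109375, 210.33206176757812), (55.883609771728516, 92.6615982055664), 0.46552202105522156) 0.22186601819883567
```

```bash
cat >> h.py <<'E'
def goto(x,y,z,head):
    "dp (tool axes) and turn to a tool-down pose with tool x at heading head (deg)"
    s=robot.observe();c=R.from_rotvec(s["orientation"]);h=np.radians(head)
    X=np.array([np.cos(h),np.sin(h),0]);Z=np.array([0,0,-1.])
    D=R.from_matrix(np.stack([X,np.cross(Z,X),Z],1))
    dp=c.inv().apply(np.array([x,y,z])-s["ee_pos"]);a=(c.inv()*D).as_rotvec()
    print("t",round(s["time"],2),"pos",s["ee_pos"].round(4),"F",s["wrist_force"].round(2),"q6",round(s["qpos"][5],2),"| dp",dp.round(4).tolist(),"ang",a.round(4).tolist())
E
python3 - <<'E'
from h import *
goto(.456,-.3915,.20,179)
d=load("scene0");P=pts(d)
for n,(u,v) in dict(wb=(306,292)).items(): print(n,P[v,u])
d=load("side0");P=pts(d)
for n,(u,v) in dict(wb=(316,243),wa=(239,292)).items(): print(n,P[v,u])
E
```

```text
t 0.15 pos [ 0.2004 -0.4849  0.2309] F [-0.26  0.54  0.57] q6 1.43 | dp [0.2719, 0.0113, 0.0309] ang [-0.0001, -0.0014, -2.7323]
wb [ 0.51354979 -0.12822895  0.04692508]
wb [ 0.50626523 -0.11719624  0.05039289]
wa [0.66349137 0.11417367 0.05067663]
```

>>> {"op": "send_rows", "data": {
  "increments": [
    {"dp": [0.04,0.002,0.006],"angular": [0,0,-0.12],"jaw": 0.05},
    {"dp": [0.08,0.003,0.012],"angular": [0,0,-0.24],"jaw": 0.05},
    {"dp": [0.12,0.005,0.018],"angular": [0,0,-0.36],"jaw": 0.05},
    {"dp": [0.16,0.007,0.024],"angular": [0,0,-0.48],"jaw": 0.05},
    {"dp": [0.2,0.008,0.03],"angular": [0,0,-0.6],"jaw": 0.05}
  ]
}}

```text
time: 0.57
ee_pos: [0.3898, -0.415, 0.2005]
orientation: [-2.758, -1.502, -0.0]
wrist_force: [-0.5, -0.2, -0.1]
gripper_width: 0.584
```

>>> {"op": "send_rows", "data": {
  "increments": [
    {"dp": [0.03,0.02,0],"angular": [0,0,-0.12],"jaw": 0.05},
    {"dp": [0.058,0.043,0],"angular": [0,0,-0.24],"jaw": 0.05},
    {"dp": [0.058,0.043,0],"angular": [0,0,-0.36],"jaw": 0.05},
    {"dp": [0.058,0.043,0],"angular": [0,0,-0.48],"jaw": 0.05},
    {"dp": [0.058,0.043,0],"angular": [0,0,-0.6],"jaw": 0.05}
  ]
}}

```text
time: 0.98
ee_pos: [0.4581, -0.3888, 0.1999]
orientation: [-2.182, -2.258, -0.001]
wrist_force: [-0.4, -0.2, -0.1]
gripper_width: 0.586
```

>>> {"op": "send_rows", "data": {
  "increments": [
    {"dp": [0,0,0],"angular": [0,0,-0.12],"jaw": 0.05},
    {"dp": [0,0,0],"angular": [0,0,-0.24],"jaw": 0.05},
    {"dp": [0,0,0],"angular": [0,0,-0.36],"jaw": 0.05},
    {"dp": [0,0,0],"angular": [0,0,-0.48],"jaw": 0.05},
    {"dp": [0,0,0],"angular": [0,0,-0.6],"jaw": 0.05}
  ]
}}

```text
time: 1.4
ee_pos: [0.458, -0.3887, 0.1995]
orientation: [-1.409, -2.805, -0.002]
wrist_force: [0.2, 0.2, -0.5]
gripper_width: 0.587
```

>>> {"op": "send_rows", "data": {
  "increments": [
    {"dp": [0,0,0],"angular": [0,0,-0.12],"jaw": 0.05},
    {"dp": [0,0,0],"angular": [0,0,-0.24],"jaw": 0.05},
    {"dp": [0,0,0],"angular": [0,0,-0.36],"jaw": 0.05},
    {"dp": [0,0,0],"angular": [0,0,-0.48],"jaw": 0.05},
    {"dp": [0,0,0],"angular": [0,0,-0.6],"jaw": 0.05}
  ]
}}

```text
time: 1.82
ee_pos: [0.4578, -0.3885, 0.1992]
orientation: [-0.507, -3.098, -0.004]
wrist_force: [-0.1, -0.7, 0.9]
gripper_width: 0.587
```

```bash
python3 - <<'E'
from h import *
goto(.456,-.3915,.20,179)
d=cam("wrist");save(d,"w1");P=pts(d);f=d["frame"].astype(int)
z=P[...,2];ok=d["z_map"]>0
m=ok&(z>.026)&(z<.045)&(f.max(-1)<80)&(abs(P[...,0]-.456)<.06)&(abs(P[...,1]+.39)<.05)
print("grip",m.sum(),cv2.minAreaRect((P[m][:,:2]*1000).astype(np.float32)),np.median(z[m]))
E
```

```text
t 1.82 pos [ 0.4578 -0.3885  0.1992] F [-0.12 -0.65  0.87] q6 -0.5 | dp [0.0007, -0.0034, -0.0009] ang [0.0024, -0.0025, -0.3073]
grip 1482 ((453.3690490722656, -392.62347412109375), (14.561322212219238, 59.06698989868164), 88.47357940673828) 0.03510118300488779
```

View pics/w1.png

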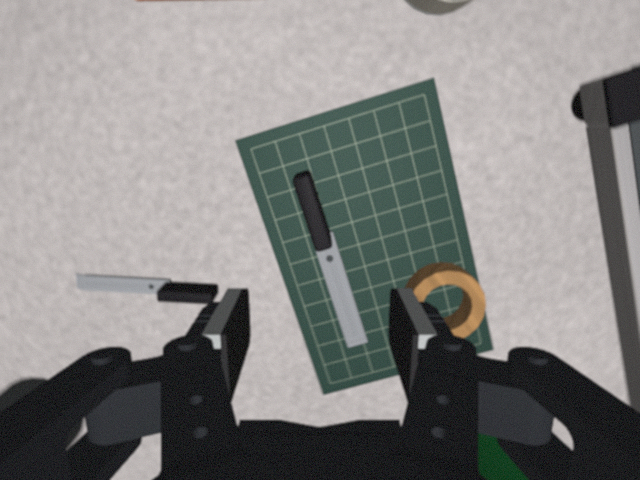

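>>> {"op": "send_rows", "data": {
  "increments": [
    {"dp": [0.002,-0.0044,0.03],"angular": [0,0,-0.12],"jaw": 0.05},
    {"dp": [0.002,-0.0044,0.06],"angular": [0,0,-0.24],"jaw": 0.05},
    {"dp": [0.002,-0.0044,0.09],"angular": [0.002,-0.002,-0.312],"jaw": 0.05},
    {"dp": [0.002,-0.0044,0.12],"angular": [0.002,-0.002,-0.312],"jaw": 0.05},
    {"dp": [0.002,-0.0044,0.149],"angular": [0.002,-0.002,-0.312],"jaw": 0.05}
  ]
}}

```text
time: 2.28
ee_pos: [0.454, -0.3913, 0.0486]
orientation: [-0.01, -3.141, -0.001]
wrist_force: [-0.5, -0.1, 0.8]
gripper_width: 0.585
```

```bash
python3 - <<'E'
from h import *
goto(.4545,-.392,.009,178.7)
E
```

```text
t 2.28 pos [ 0.454  -0.3913  0.0486] F [-0.47 -0.06  0.78] q6 -0.83 | dp [-0.0006, -0.0007, 0.0396] ang [0.0007, -0.0005, 0.016]
```

>>> {"op": "send_rows", "data": {
  "increments": [
    {"dp": [-0.0006,-0.0007,0.02],"angular": [0,0,0.016],"jaw": 0.05},
    {"dp": [-0.0006,-0.0007,0.0395],"angular": [0,0,0.016],"jaw": 0.05},
    {"dp": [-0.0006,-0.0007,0.0395],"angular": [0,0,0.016],"jaw": 0.03},
    {"dp": [-0.0006,-0.0007,0.0395],"angular": [0,0,0.016],"jaw": 0.01},
    {"dp": [-0.0006,-0.0007,0.0395],"angular": [0,0,0.016],"jaw": 0.0}
  ]
}}

```text
time: 2.7
ee_pos: [0.455, -0.3925, 0.0102]
orientation: [0.037, 3.141, -0.0]
wrist_force: [0.2, -1.4, 0.2]
gripper_width: 0.17
```

>>> {"op": "send_rows", "data": {
  "increments": [
    {"dp": [0,0,0],"angular": [0,0,0],"jaw": 0.0},
    {"dp": [0,0,0],"angular": [0,0,0],"jaw": 0.0},
    {"dp": [0,0,0],"angular": [0,0,0],"jaw": 0.0},
    {"dp": [0,0,0],"angular": [0,0,0],"jaw": 0.0},
    {"dp": [0,0,0],"angular": [0,0,0],"jaw": 0.0}
  ]
}}

```text
time: 3.12
ee_pos: [0.4551, -0.3927, 0.0105]
orientation: [0.038, 3.141, -0.001]
wrist_force: [0.2, -0.5, -1.7]
gripper_width: 0.152
```

```bash
python3 - <<'E'
from h import *
goto(.4545,-.392,.13,178.7);print(robot.observe()["gripper_width"]*85.4)
E
```

```text
t 3.12 pos [ 0.4551 -0.3927  0.0105] F [ 0.25 -0.47 -1.66] q6 -0.81 | dp [0.0005, 0.0006, -0.1195] ang [-0.0005, 0.0005, -0.0012]
12.960540011037764
```

>>> {"op": "send_rows", "data": {
  "increments": [
    {"dp": [0,0,-0.015],"angular": [0,0,0],"jaw": 0.0},
    {"dp": [0,0,-0.05],"angular": [0,0,0],"jaw": 0.0},
    {"dp": [0,0.01,-0.09],"angular": [0,0,0],"jaw": 0.0},
    {"dp": [-0.01,0.03,-0.125],"angular": [0,0,0],"jaw": 0.0},
    {"dp": [-0.02,0.055,-0.155],"angular": [0,0,0],"jaw": 0.0}
  ]
}}

```text
time: 3.53
ee_pos: [0.4765, -0.3389, 0.1682]
orientation: [0.041, 3.139, -0.003]
wrist_force: [1.4, -1.0, 0.2]
gripper_width: 0.153
```

>>> {"op": "send_rows", "data": {
  "increments": [
    {"dp": [-0.01,0.03,-0.02],"angular": [0,0,0],"jaw": 0.0},
    {"dp": [-0.025,0.06,-0.04],"angular": [0,0,0],"jaw": 0.0},
    {"dp": [-0.04,0.095,-0.06],"angular": [0,0,0],"jaw": 0.0},
    {"dp": [-0.055,0.13,-0.08],"angular": [0,0,0],"jaw": 0.0},
    {"dp": [-0.07,0.165,-0.1],"angular": [0,0,0],"jaw": 0.0}
  ]
}}

```text
time: 3.95
ee_pos: [0.5494, -0.1771, 0.2674]
orientation: [0.042, 3.139, -0.004]
wrist_force: [1.0, 0.0, -0.7]
gripper_width: 0.149
```

>>> {"op": "send_rows", "data": {
  "increments": [
    {"dp": [-0.01,0.033,-0.01],"angular": [0,0,0],"jaw": 0.0},
    {"dp": [-0.02,0.066,-0.02],"angular": [0,0,0],"jaw": 0.0},
    {"dp": [-0.03,0.09,-0.03],"angular": [0,0,0],"jaw": 0.0},
    {"dp": [-0.035,0.112,-0.035],"angular": [0,0,0],"jaw": 0.0},
    {"dp": [-0.035,0.112,-0.035],"angular": [0,0,0],"jaw": 0.0}
  ]
}}

```text
time: 4.37
ee_pos: [0.5884, -0.0622, 0.3035]
orientation: [0.036, 3.137, -0.002]
wrist_force: [-0.7, 0.2, -0.2]
gripper_width: 0.15
```

```bash
python3 - <<'E'
from h import *
goto(.51,.0125,.20,179);print(robot.observe()["gripper_width"]*85.4)
d=cam("wrist");save(d,"w2");P=pts(d);f=d["frame"].astype(int)
z=P[...,2];ok=d["z_map"]>0
for lo,hi in((.195,.225),(.165,.187)):
    m=ok&(z>lo)&(z<hi)&(abs(P[...,0]-.68)<.06)&(abs(P[...,1]-.01)<.06)
    if m.sum()>20:
        v,u=np.nonzero(m);print(lo,m.sum(),cv2.minAreaRect((P[m][:,:2]*1000).astype(np.float32)),P[m].mean(0).round(4),u.mean(),v.mean())
E
```

```text
t 4.37 pos [ 0.5884 -0.0622  0.3035] F [-0.71  0.15 -0.15] q6 -0.21 | dp [0.0806, 0.073, 0.103] ang [-0.0014, 0.0047, -0.0054]
12.784759328329246
0.195 138 ((664.5590209960938, 0.47728395462036133), (5.636630535125732, 12.012068748474121), 9.11904239654541) [6.641e-01 4.000e-04 2.004e-01] 419.07971014492756 346.84057971014494
0.165 1271 ((668.69677734375, 13.874897003173828), (59.21816635131836, 20.325857162475586), 89.67867279052734) [0.6664 0.0135 0.1754] 429.4586939417781 331.21872541306055
```

View pics/w2.png

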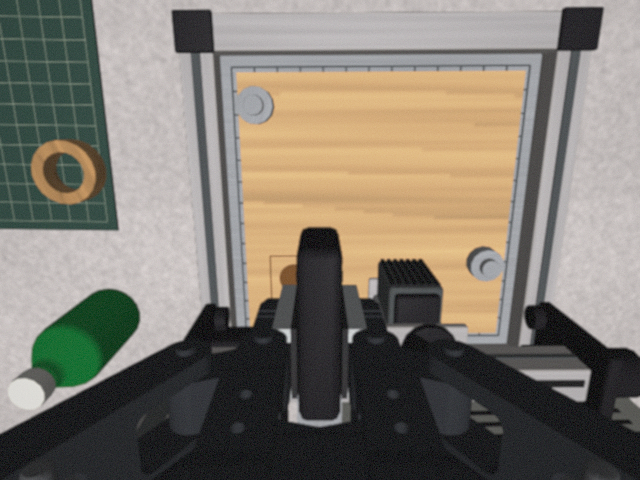

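The wrist view shows the head block at about columns 378–440, rows 262–320, with the knob disc at about (430,345), partly hidden by the finger. The sheet is clear ahead of the nozzle.

```bash
python3 - <<'E'
from h import *
d=load("w2");P=pts(d)
for v in(275,290,302,312): print(v,[(u,P[v,u].round(3).tolist()) for u in (376,382,390,410,425,436,442)])
for v in(330,340,350): print(v,[(u,P[v,u].round(3).tolist()) for u in (400,408,420,430,440,450,460)])
E
```

```text
275 [(376, [0.679, -0.005, 0.025]), (382, [0.655, -0.008, 0.091]), (390, [0.648, -0.004, 0.11]), (410, [0.648, 0.013, 0.11]), (425, [0.648, 0.025, 0.111]), (436, [0.681, 0.059, 0.026]), (442, [0.68, 0.065, 0.027])]
290 [(376, [0.681, -0.01, 0.063]), (382, [0.668, -0.008, 0.094]), (390, [0.652, -0.008, 0.133]), (410, [0.653, 0.008, 0.133]), (425, [0.653, 0.02, 0.133]), (436, [0.653, 0.029, 0.133]), (442, [0.654, 0.034, 0.131])]
302 [(376, [0.581, -0.043, 0.315]), (382, [0.678, -0.009, 0.098]), (390, [0.663, -0.007, 0.132]), (410, [0.659, 0.007, 0.141]), (425, [0.659, 0.018, 0.141]), (436, [0.66, 0.027, 0.141]), (442, [0.664, 0.035, 0.131])]
312 [(376, [0.581, -0.044, 0.323]), (382, [0.685, -0.01, 0.104]), (390, [0.671, -0.007, 0.133]), (410, [0.668, 0.007, 0.141]), (425, [0.668, 0.019, 0.14]), (436, [0.669, 0.028, 0.14]), (442, [0.724, 0.067, 0.025])]
330 [(400, [0.667, -0.007, 0.171]), (408, [0.667, -0.001, 0.171]), (420, [0.662, 0.005, 0.182]), (430, [0.662, 0.012, 0.182]), (440, [0.662, 0.019, 0.183]), (450, [0.668, 0.03, 0.171]), (460, [0.669, 0.037, 0.17])]
340 [(400, [0.676, -0.006, 0.171]), (408, [0.666, -0.004, 0.187]), (420, [0.663, 0.003, 0.193]), (430, [0.669, 0.012, 0.183]), (440, [0.576, -0.032, 0.35]), (450, [0.575, -0.03, 0.352]), (460, [0.676, 0.037, 0.171])]
350 [(400, [0.576, -0.042, 0.354]), (408, [0.581, -0.039, 0.346]), (420, [0.662, -0.001, 0.208]), (430, [0.577, -0.035, 0.353]), (440, [0.576, -0.033, 0.355]), (450, [0.575, -0.031, 0.357]), (460, [0.575, -0.029, 0.357])]
```

>>> {"op": "send_rows", "data": {
  "increments": [
    {"dp": [0.03,0.02,0.015],"angular": [0,0.0047,-0.005],"jaw": 0.0},
    {"dp": [0.06,0.05,0.03],"angular": [0,0.0047,-0.005],"jaw": 0.0},
    {"dp": [0.0787,0.0768,0.055],"angular": [0,0.0047,-0.005],"jaw": 0.0},
    {"dp": [0.0787,0.0768,0.09],"angular": [0,0.0047,-0.005],"jaw": 0.0},
    {"dp": [0.0787,0.0768,0.125],"angular": [0,0.0047,-0.005],"jaw": 0.0}
  ]
}}

```text
time: 4.83
ee_pos: [0.5102, 0.015, 0.1768]
orientation: [0.027, 3.141, -0.004]
wrist_force: [0.8, -1.2, -0.3]
gripper_width: 0.151
```

```bash
python3 - <<'E'
from h import *
goto(.512,.0162,.042,179)
E
```

```text
t 4.83 pos [0.5102 0.015  0.1768] F [ 0.77 -1.17 -0.28] q6 -0.1 | dp [-0.0018, 0.0016, 0.1348] ang [-0.0025, 0.0004, 0.0002]
```

>>> {"op": "send_rows", "data": {
  "increments": [
    {"dp": [-0.0018,0.0012,0.035],"angular": [-0.0025,0,0],"jaw": 0.0},
    {"dp": [-0.0018,0.0012,0.07],"angular": [-0.0025,0,0],"jaw": 0.0},
    {"dp": [-0.0018,0.0012,0.1],"angular": [-0.0025,0,0],"jaw": 0.0},
    {"dp": [-0.0018,0.0012,0.125],"angular": [-0.0025,0,0],"jaw": 0.0},
    {"dp": [-0.0018,0.0012,0.135],"angular": [-0.0025,0,0],"jaw": 0.0}
  ]
}}

```text
time: 5.25
ee_pos: [0.5093, 0.0152, 0.0385]
orientation: [-0.029, -3.137, -0.0]
wrist_force: [-0.9, -0.4, -1.8]
gripper_width: 0.152
```

```bash
python3 - <<'E'
from h import *
goto(.512,.0162,.0335,179)
d=cam("scene");save(d,"s1")
cv2.imwrite("pics/s1c.png",cv2.resize(d["frame"][200:360,260:460,::-1],None,fx=4,fy=3.75,interpolation=cv2.INTER_CUBIC)[:600])
F=[]
for i in range(6): F.append(robot.observe()["wrist_force"])
print(np.round(F,2))
E
```

```text
t 5.25 pos [0.5093 0.0152 0.0385] F [-0.91 -0.37 -1.76] q6 -0.1 | dp [-0.0027, 0.0011, 0.005] ang [0.0002, -0.0046, -0.0009]
[[-1.97 -0.17 -1.95]
 [-1.97 -0.17 -1.95]
 [-1.97 -0.17 -1.95]
 [-1.97 -0.17 -1.95]
 [-1.97 -0.17 -1.95]
 [-1.97 -0.17 -1.95]]
```

View pics/s1c.png

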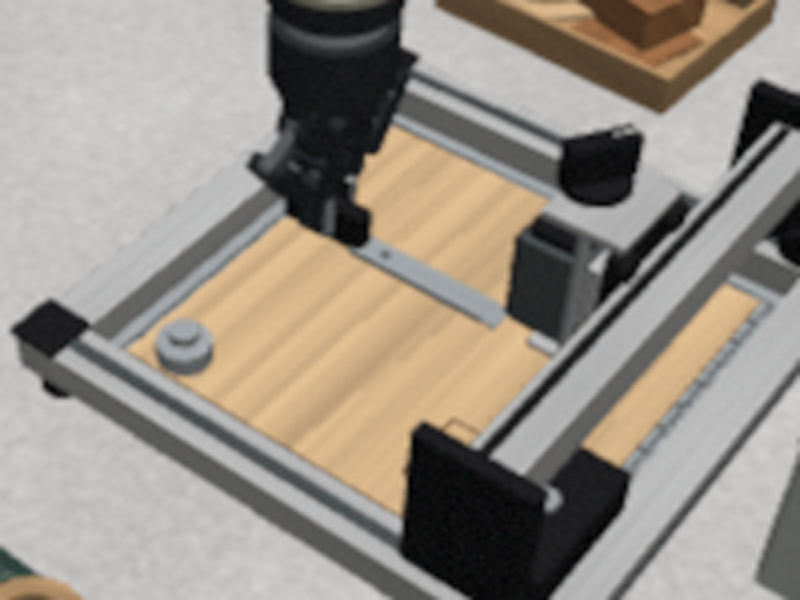

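The crop shows the held blade level above the sheet. Its nose, at about (495,315), points at the head and is still short of it; the weight stands clear.

>>> {"op": "send_rows", "data": {
  "increments": [
    {"dp": [-0.0027,0.001,0.002],"angular": [0,-0.004,0],"jaw": 0.0},
    {"dp": [-0.0027,0.001,0.003],"angular": [0,-0.004,0],"jaw": 0.0},
    {"dp": [-0.0027,0.001,0.004],"angular": [0,-0.004,0],"jaw": 0.0},
    {"dp": [-0.0027,0.001,0.004],"angular": [0,-0.004,0],"jaw": 0.0},
    {"dp": [-0.0027,0.001,0.004],"angular": [0,-0.004,0],"jaw": 0.0}
  ]
}}

```text
time: 5.72
ee_pos: [0.5127, 0.0162, 0.0354]
orientation: [0.029, 3.141, 0.0]
wrist_force: [0.8, -0.0, -0.9]
gripper_width: 0.149
```

```bash
python3 - <<'E'
from h import *
goto(.512,.0162,.0335,179)
E
```

```text
t 5.72 pos [0.5127 0.0162 0.0354] F [ 0.82 -0.02 -0.88] q6 -0.09 | dp [0.0007, 0.0, 0.0019] ang [0.0001, 0.0006, -0.0008]
```

>>> {"op": "send_rows", "data": {
  "increments": [
    {"dp": [0,0,0.0007],"angular": [0,0,0],"jaw": 0.0},
    {"dp": [0,0,0.0013],"angular": [0,0,0],"jaw": 0.0},
    {"dp": [0,0,0.0019],"angular": [0,0,0],"jaw": 0.0},
    {"dp": [0,0,0.0019],"angular": [0,0,0],"jaw": 0.0},
    {"dp": [0,0,0.0019],"angular": [0,0,0],"jaw": 0.0}
  ]
}}

```text
time: 6.13
ee_pos: [0.5127, 0.0162, 0.0334]
orientation: [0.029, 3.141, 0.0]
wrist_force: [-0.2, -0.6, -0.5]
gripper_width: 0.154
```

>>> {"op": "send_rows", "data": {
  "increments": [
    {"dp": [0,0,0.0005],"angular": [0,0,0],"jaw": 0.0},
    {"dp": [0,0,0.0007],"angular": [0,0,0],"jaw": 0.0},
    {"dp": [0,0,0.0007],"angular": [0,0,0],"jaw": 0.0},
    {"dp": [0,0,0.0007],"angular": [0,0,0],"jaw": 0.0},
    {"dp": [0,0,0.0007],"angular": [0,0,0],"jaw": 0.0}
  ]
}}

```text
time: 6.55
ee_pos: [0.5127, 0.0162, 0.0328]
orientation: [0.029, 3.141, 0.0]
wrist_force: [-0.8, -0.0, 2.6]
gripper_width: 0.151
```

>>> {"op": "send_rows", "data": {
  "increments": [
    {"dp": [-0.002,0,-0.0003],"angular": [0,0,0],"jaw": 0.0},
    {"dp": [-0.01,0,-0.0003],"angular": [0,0,0],"jaw": 0.0},
    {"dp": [-0.018,0,-0.0003],"angular": [0,0,0],"jaw": 0.0},
    {"dp": [-0.026,0,-0.0003],"angular": [0,0,0],"jaw": 0.0},
    {"dp": [-0.034,0,-0.0003],"angular": [0,0,0],"jaw": 0.0}
  ]
}}

```text
time: 6.97
ee_pos: [0.548, 0.0155, 0.0331]
orientation: [0.029, 3.14, 0.0]
wrist_force: [0.4, 0.0, -1.4]
gripper_width: 0.151
```

>>> {"op": "send_rows", "data": {
  "increments": [
    {"dp": [-0.008,0,0],"angular": [0,0,0],"jaw": 0.0},
    {"dp": [-0.016,0,0],"angular": [0,0,0],"jaw": 0.0},
    {"dp": [-0.024,0,0],"angular": [0,0,0],"jaw": 0.0},
    {"dp": [-0.028,0,0],"angular": [0,0,0],"jaw": 0.0},
    {"dp": [-0.028,0,0],"angular": [0,0,0],"jaw": 0.0}
  ]
}}

```text
time: 7.38
ee_pos: [0.5771, 0.0149, 0.033]
orientation: [0.029, 3.14, 0.0]
wrist_force: [0.1, -1.4, -0.9]
gripper_width: 0.147
```

>>> {"op": "send_rows", "data": {
  "increments": [
    {"dp": [0,0,-0.0004],"angular": [0,0,0],"jaw": 0.0},
    {"dp": [0,0,-0.0006],"angular": [0,0,0],"jaw": 0.0},
    {"dp": [0,0,-0.0006],"angular": [0,0,0],"jaw": 0.0},
    {"dp": [0,0,-0.0006],"angular": [0,0,0],"jaw": 0.0},
    {"dp": [0,0,-0.0006],"angular": [0,0,0],"jaw": 0.0}
  ]
}}

```text
time: 7.8
ee_pos: [0.5768, 0.0149, 0.0337]
orientation: [0.029, 3.14, 0.0]
wrist_force: [0.3, 0.6, -1.2]
gripper_width: 0.153
```

```bash
python3 - <<'E'
from h import *
goto(.574,.0152,.0333,179)
E
```

```text
t 7.8 pos [0.5768 0.0149 0.0337] F [ 0.27  0.6  -1.22] q6 -0.08 | dp [0.0029, 0.0002, 0.0004] ang [0.0001, 0.0015, -0.0007]
```

>>> {"op": "send_rows", "data": {
  "increments": [
    {"dp": [0,0,-0.0004],"angular": [0,0,0],"jaw": 0.0},
    {"dp": [0,0,-0.0006],"angular": [0,0,0],"jaw": 0.0},
    {"dp": [0,0,-0.0006],"angular": [0,0,0],"jaw": 0.0},
    {"dp": [0,0,-0.0006],"angular": [0,0,0],"jaw": 0.0},
    {"dp": [0,0,-0.0006],"angular": [0,0,0],"jaw": 0.0}
  ]
}}

```text
time: 8.22
ee_pos: [0.5769, 0.0149, 0.0343]
orientation: [0.029, 3.14, 0.0]
wrist_force: [-0.8, -0.3, -0.7]
gripper_width: 0.149
```

>>> {"op": "send_rows", "data": {
  "increments": [
    {"dp": [0,0,-0.0004],"angular": [0,0,0],"jaw": 0.0},
    {"dp": [0,0,-0.0006],"angular": [0,0,0],"jaw": 0.0},
    {"dp": [0,0,-0.0006],"angular": [0,0,0],"jaw": 0.0},
    {"dp": [0,0,-0.0006],"angular": [0,0,0],"jaw": 0.0},
    {"dp": [0,0,-0.0006],"angular": [0,0,0],"jaw": 0.0}
  ]
}}

```text
time: 8.63
ee_pos: [0.5769, 0.0149, 0.0349]
orientation: [0.029, 3.14, 0.0]
wrist_force: [-0.3, -0.2, -0.4]
gripper_width: 0.151
```

>>> {"op": "send_rows", "data": {
  "increments": [
    {"dp": [0,0,-0.0004],"angular": [0,0,0],"jaw": 0.0},
    {"dp": [0,0,-0.0006],"angular": [0,0,0],"jaw": 0.0},
    {"dp": [0,0,-0.0006],"angular": [0,0,0],"jaw": 0.0},
    {"dp": [0,0,-0.0006],"angular": [0,0,0],"jaw": 0.0},
    {"dp": [0,0,-0.0006],"angular": [0,0,0],"jaw": 0.0}
  ]
}}

```text
time: 9.05
ee_pos: [0.5768, 0.0149, 0.0355]
orientation: [0.029, 3.14, 0.0]
wrist_force: [1.2, 0.5, -2.0]
gripper_width: 0.151
```

>>> {"op": "send_rows", "data": {
  "increments": [
    {"dp": [0,0,-0.0004],"angular": [0,0,0],"jaw": 0.0},
    {"dp": [0,0,-0.0006],"angular": [0,0,0],"jaw": 0.0},
    {"dp": [0,0,-0.0006],"angular": [0,0,0],"jaw": 0.0},
    {"dp": [0,0,-0.0006],"angular": [0,0,0],"jaw": 0.0},
    {"dp": [0,0,-0.0006],"angular": [0,0,0],"jaw": 0.0}
  ]
}}

```text
time: 9.47
ee_pos: [0.5768, 0.0149, 0.036]
orientation: [0.029, 3.14, 0.0]
wrist_force: [2.0, -0.1, -4.4]
gripper_width: 0.148
```

>>> {"op": "send_rows", "data": {
  "increments": [
    {"dp": [0,0,0.001],"angular": [0,0,0],"jaw": 0.0},
    {"dp": [0,0,0.002],"angular": [0,0,0],"jaw": 0.0},
    {"dp": [0,0,0.0028],"angular": [0,0,0],"jaw": 0.0},
    {"dp": [0,0,0.0028],"angular": [0,0,0],"jaw": 0.0},
    {"dp": [0,0,0.0028],"angular": [0,0,0],"jaw": 0.0}
  ]
}}

```text
time: 9.88
ee_pos: [0.5768, 0.0149, 0.0332]
orientation: [0.029, 3.14, 0.0]
wrist_force: [-0.6, 0.5, -0.9]
gripper_width: 0.152
```

>>> {"op": "send_rows", "data": {
  "increments": [
    {"dp": [0,0,0],"angular": [0,0,0],"jaw": 0.02},
    {"dp": [0,0,0],"angular": [0,0,0],"jaw": 0.03},
    {"dp": [0,0,0],"angular": [0,0,0],"jaw": 0.04},
    {"dp": [0,0,-0.002],"angular": [0,0,0],"jaw": 0.04},
    {"dp": [0,0,-0.02],"angular": [0,0,0],"jaw": 0.04}
  ]
}}

```text
time: 10.3
ee_pos: [0.5748, 0.0151, 0.0511]
orientation: [-0.029, -3.138, -0.001]
wrist_force: [-1.0, -0.0, 0.4]
gripper_width: 0.471
```

>>> {"op": "send_rows", "data": {
  "increments": [
    {"dp": [0,0,-0.035],"angular": [0,0,0],"jaw": 0.04},
    {"dp": [0,0,-0.075],"angular": [0,0,0],"jaw": 0.04},
    {"dp": [0,0,-0.115],"angular": [0,0,0],"jaw": 0.04},
    {"dp": [0,0,-0.155],"angular": [0,0,0],"jaw": 0.04},
    {"dp": [0,0,-0.195],"angular": [0,0,0],"jaw": 0.04}
  ]
}}

```text
time: 10.72
ee_pos: [0.5749, 0.015, 0.2485]
orientation: [-0.029, -3.139, -0.001]
wrist_force: [1.3, -0.1, 0.8]
gripper_width: 0.471
```

```bash
python3 - <<'E'
from h import *
goto(.681,.0125,.27,179)
d=cam("scene");save(d,"s2")
cv2.imwrite("pics/s2c.png",cv2.resize(d["frame"][200:350,260:460,::-1],None,fx=4,fy=4,interpolation=cv2.INTER_CUBIC)[:600])
P=pts(d);z=P[...,2];m=(d["z_map"]>0)&(z>.2)&(z<.22)&(np.hypot(P[...,0]-.681,P[...,1]-.0125)<.04)
print(m.sum(),P[m].mean(0),cv2.minAreaRect((P[m][:,:2]*1000).astype(np.float32)))
E
```

```text
t 10.72 pos [0.5749 0.015  0.2485] F [ 1.32 -0.15  0.83] q6 -0.08 | dp [-0.106, -0.0006, -0.0218] ang [0.0004, -0.0026, -0.0008]
163 [0.68136233 0.00885822 0.20866677] ((680.21826171875, 10.694186210632324), (42.126529693603516, 14.893543243408203), 56.23854446411133)
```

View pics/s2c.png

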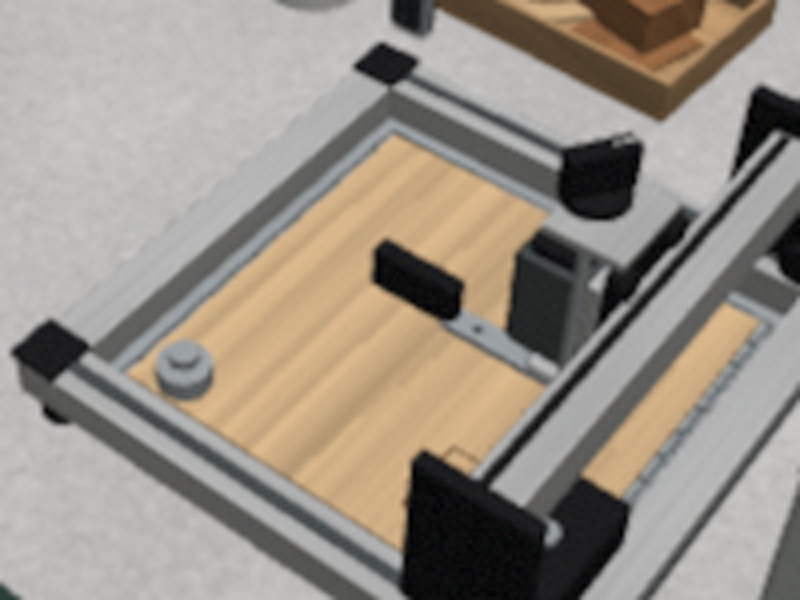

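The crop shows the gauge standing upright on the sheet with its blade under the nozzle at about (545,365). The knob bar is at about (600,165), lying near 56° in the world.

>>> {"op": "send_rows", "data": {
  "increments": [
    {"dp": [-0.02,0,-0.02],"angular": [0,0,-0.12],"jaw": 0.04},
    {"dp": [-0.05,-0.001,-0.022],"angular": [0,0,-0.24],"jaw": 0.04},
    {"dp": [-0.08,-0.0016,-0.022],"angular": [0,0,-0.36],"jaw": 0.04},
    {"dp": [-0.1,-0.0016,-0.022],"angular": [0,0,-0.48],"jaw": 0.04},
    {"dp": [-0.105,-0.0016,-0.022],"angular": [0,0,-0.6],"jaw": 0.04}
  ]
}}

```text
time: 11.18
ee_pos: [0.6852, 0.011, 0.2785]
orientation: [-0.907, 3.0, -0.005]
wrist_force: [-0.6, -0.4, -0.1]
gripper_width: 0.469
```

>>> {"op": "send_rows", "data": {
  "increments": [
    {"dp": [0,0,0],"angular": [0,0,-0.12],"jaw": 0.04},
    {"dp": [0,0,0],"angular": [0,0,-0.24],"jaw": 0.04},
    {"dp": [0,0,0],"angular": [0,0,-0.36],"jaw": 0.04},
    {"dp": [0,0,0],"angular": [0,0,-0.39],"jaw": 0.04},
    {"dp": [0,0,0],"angular": [0,0,-0.39],"jaw": 0.04}
  ]
}}

```text
time: 11.6
ee_pos: [0.6852, 0.011, 0.2784]
orientation: [-1.474, 2.767, -0.007]
wrist_force: [-1.0, 0.0, 0.2]
gripper_width: 0.471
```

```bash
python3 - <<'E'
from h import *
goto(.680,.0115,.187,236)
d=cam("wrist");save(d,"w3");P=pts(d)
z=P[...,2];m=(d["z_map"]>0)&(z>.203)&(z<.217)&(np.hypot(P[...,0]-.681,P[...,1]-.0125)<.04)
print(m.sum(),P[m].mean(0),cv2.minAreaRect((P[m][:,:2]*1000).astype(np.float32)))
E
```

```text
t 11.6 pos [0.6852 0.011  0.2784] F [-1.02  0.04  0.23] q6 -1.07 | dp [0.0029, 0.0052, 0.0914] ang [-0.0071, 0.004, 0.0016]
2012 [0.67827447 0.0114472  0.21040642] ((678.8327026367188, 12.61062240600586), (41.351951599121094, 13.748215675354004), 56.0968132019043)
```

View pics/w3.png

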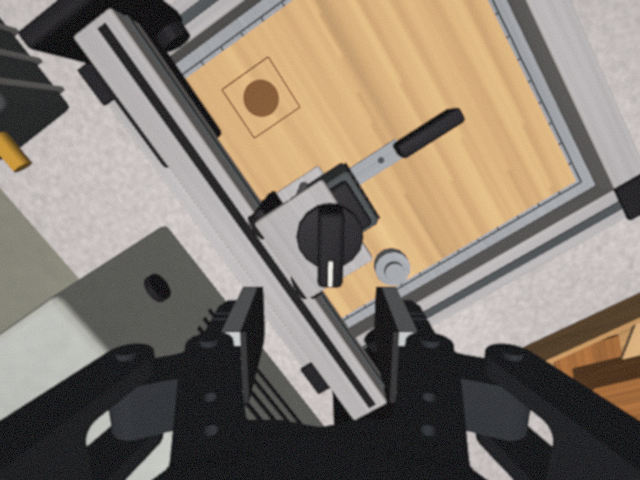

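>>> {"op": "send_rows", "data": {
  "increments": [
    {"dp": [0.0028,0.0059,0.03],"angular": [-0.007,0.004,0.002],"jaw": 0.04},
    {"dp": [0.0028,0.0059,0.055],"angular": [-0.007,0.004,0.002],"jaw": 0.04},
    {"dp": [0.0028,0.0059,0.075],"angular": [-0.007,0.004,0.002],"jaw": 0.04},
    {"dp": [0.0028,0.0059,0.09],"angular": [-0.007,0.004,0.002],"jaw": 0.04},
    {"dp": [0.0028,0.0059,0.09],"angular": [-0.007,0.004,0.002],"jaw": 0.04}
  ]
}}

```text
time: 12.07
ee_pos: [0.6775, 0.0121, 0.185]
orientation: [1.467, -2.773, -0.004]
wrist_force: [-1.2, 0.1, -0.8]
gripper_width: 0.47
```

```bash
python3 - <<'E'
from h import *
goto(.6795,.012,.187,236)
E
```

```text
t 12.07 pos [0.6775 0.0121 0.185 ] F [-1.2   0.13 -0.75] q6 -1.06 | dp [-0.001, -0.0017, -0.002] ang [0.0045, -0.0025, -0.0046]
```

Close on the bar.

>>> {"op": "send_rows", "data": {
  "increments": [
    {"dp": [-0.001,-0.0017,-0.001],"angular": [0.0045,-0.0025,-0.0046],"jaw": 0.04},
    {"dp": [-0.001,-0.0017,-0.001],"angular": [0.0045,-0.0025,-0.0046],"jaw": 0.02},
    {"dp": [-0.001,-0.0017,-0.001],"angular": [0.0045,-0.0025,-0.0046],"jaw": 0.01},
    {"dp": [-0.001,-0.0017,-0.001],"angular": [0.0045,-0.0025,-0.0046],"jaw": 0.0},
    {"dp": [-0.001,-0.0017,-0.001],"angular": [0.0045,-0.0025,-0.0046],"jaw": 0.0}
  ]
}}

```text
time: 12.48
ee_pos: [0.6797, 0.0122, 0.1875]
orientation: [-1.474, 2.773, -0.001]
wrist_force: [-3.7, 0.7, 6.0]
gripper_width: 0.154
```

```bash
python3 - <<'E'
from h import *
goto(.6795,.012,.186,236);s=robot.observe();print(s["gripper_width"]*85.4,s["ft_torque"])
E
```

```text
t 12.48 pos [0.6797 0.0122 0.1875] F [-3.66  0.73  5.96] q6 -1.07 | dp [0.0003, 0.0, 0.0015] ang [-0.0009, 0.001, -0.0001]
13.187472421515556 [ 0.33504314  0.77180666 -0.06759048]
```

>>> {"op": "send_rows", "data": {
  "increments": [
    {"dp": [0,0,-0.0005],"angular": [0,0,0.1],"jaw": 0.0},
    {"dp": [0,0,-0.0005],"angular": [0,0,0.2],"jaw": 0.0},
    {"dp": [0,0,-0.0005],"angular": [0,0,0.3],"jaw": 0.0},
    {"dp": [0,0,-0.0005],"angular": [0,0,0.4],"jaw": 0.0},
    {"dp": [0,0,-0.0005],"angular": [0,0,0.5],"jaw": 0.0}
  ]
}}

```text
time: 12.9
ee_pos: [0.6792, 0.0127, 0.1876]
orientation: [-0.735, 3.054, 0.002]
wrist_force: [-1.7, 2.1, -5.3]
gripper_width: 0.145
```

```bash
python3 - <<'E'
from h import *
goto(.6797,.0122,.1875,236-np.degrees(1.2));s=robot.observe();print(s["gripper_width"]*85.4,s["ft_torque"])
E
```

```text
t 12.9 pos [0.6792 0.0127 0.1876] F [-1.69  2.15 -5.26] q6 -0.56 | dp [-0.0002, -0.0007, 0.0001] ang [0.0011, 0.0, 0.6952]
12.414653371985105 [0.38862253 0.29331776 0.05966364]
```

>>> {"op": "send_rows", "data": {
  "increments": [
    {"dp": [0,-0.0004,0.0002],"angular": [0,0,0.1],"jaw": 0.0},
    {"dp": [0,-0.0004,0.0002],"angular": [0,0,0.2],"jaw": 0.0},
    {"dp": [0,-0.0004,0.0002],"angular": [0,0,0.3],"jaw": 0.0},
    {"dp": [0,-0.0004,0.0002],"angular": [0,0,0.4],"jaw": 0.0},
    {"dp": [0,-0.0004,0.0002],"angular": [0,0,0.5],"jaw": 0.0}
  ]
}}

```text
time: 13.32
ee_pos: [0.679, 0.0134, 0.1876]
orientation: [-0.05, -3.14, -0.004]
wrist_force: [-2.6, 4.6, -1.1]
gripper_width: 0.149
```

>>> {"op": "send_rows", "data": {
  "increments": [
    {"dp": [0,0,0],"angular": [0,0,0.1],"jaw": 0.0},
    {"dp": [0,0,0],"angular": [0,0,0.19],"jaw": 0.0},
    {"dp": [0,0,0],"angular": [0,0,0.19],"jaw": 0.0},
    {"dp": [0,0,0],"angular": [0,0,0.19],"jaw": 0.0},
    {"dp": [0,0,0],"angular": [0,0,0.19],"jaw": 0.0}
  ]
}}

```text
time: 13.73
ee_pos: [0.679, 0.0137, 0.1876]
orientation: [-0.343, -3.122, -0.005]
wrist_force: [0.1, 3.0, -2.4]
gripper_width: 0.151
```

```bash
python3 - <<'E'
from h import *
goto(.6797,.0122,.1875,236-np.degrees(1.2));s=robot.observe();print(s["gripper_width"]*85.4,s["ft_torque"])
E
```

```text
t 13.73 pos [0.679  0.0137 0.1876] F [ 0.13  3.01 -2.44] q6 0.13 | dp [-0.0011, -0.0013, 0.0001] ang [0.0029, -0.0015, 0.004]
12.918199697912955 [ 0.45502514  0.0483641  -0.02225161]
```

>>> {"op": "send_rows", "data": {
  "increments": [
    {"dp": [0,0,0],"angular": [0,0,0],"jaw": 0.02},
    {"dp": [0,0,0],"angular": [0,0,0],"jaw": 0.035},
    {"dp": [0,0,0],"angular": [0,0,0],"jaw": 0.04},
    {"dp": [0,0,-0.015],"angular": [0,0,0],"jaw": 0.04},
    {"dp": [0,0,-0.045],"angular": [0,0,0],"jaw": 0.04}
  ]
}}

```text
time: 14.15
ee_pos: [0.6773, 0.0134, 0.23]
orientation: [-0.341, -3.116, -0.004]
wrist_force: [-0.2, -0.2, 0.3]
gripper_width: 0.471
```

>>> {"op": "send_rows", "data": {
  "increments": [
    {"dp": [0.01,-0.002,-0.01],"angular": [0,0,-0.05],"jaw": 0.04},
    {"dp": [0.04,-0.008,-0.01],"angular": [0,0,-0.1],"jaw": 0.04},
    {"dp": [0.07,-0.015,-0.01],"angular": [0,0,-0.2],"jaw": 0.04},
    {"dp": [0.0998,-0.021,-0.01],"angular": [0,0,-0.2],"jaw": 0.04},
    {"dp": [0.0998,-0.021,0],"angular": [0,0,-0.2],"jaw": 0.04}
  ]
}}

```text
time: 14.57
ee_pos: [0.5715, 0.0146, 0.2329]
orientation: [-0.027, -3.136, -0.004]
wrist_force: [1.4, 0.5, 0.6]
gripper_width: 0.471
```

```bash
python3 - <<'E'
from h import *
goto(.5768,.0149,.034,179)
d=cam("wrist");save(d,"w4");P=pts(d);f=d["frame"].astype(int);z=P[...,2]
m=(d["z_map"]>0)&(z>.05)&(z<.065)&(f.max(-1)<90)&(abs(P[...,0]-.577)<.05)&(abs(P[...,1]-.015)<.04)
print(m.sum(),cv2.minAreaRect((P[m][:,:2]*1000).astype(np.float32)),z[m].mean())
d=load("w3");P=pts(d);f=d["frame"].astype(int);z=P[...,2]
m=(d["z_map"]>0)&(z>.05)&(z<.065)&(f.max(-1)<90)&(abs(P[...,0]-.577)<.05)&(abs(P[...,1]-.015)<.04)
print(m.sum(),cv2.minAreaRect((P[m][:,:2]*1000).astype(np.float32)),z[m].mean())
E
```

```text
t 14.57 pos [0.5715 0.0146 0.2329] F [1.45 0.47 0.61] q6 -0.09 | dp [-0.0064, -0.0002, 0.1989] ang [0.0028, -0.0059, 0.0002]
1237 ((575.2656860351562, 14.561151504516602), (12.694620132446289, 59.63972091674805), 88.68651580810547) 0.057612546157314856
1180 ((576.4127197265625, 13.536800384521484), (13.51937484741211, 58.00505447387695), 88.68868255615234) 0.057455281143694345
```

>>> {"op": "send_rows", "data": {
  "increments": [
    {"dp": [-0.006,0,0.04],"angular": [0.003,-0.006,0],"jaw": 0.04},
    {"dp": [-0.006,0,0.08],"angular": [0.003,-0.006,0],"jaw": 0.04},
    {"dp": [-0.006,0,0.12],"angular": [0.003,-0.006,0],"jaw": 0.04},
    {"dp": [-0.006,0,0.16],"angular": [0.003,-0.006,0],"jaw": 0.04},
    {"dp": [-0.006,0,0.182],"angular": [0.003,-0.006,0],"jaw": 0.04}
  ]
}}

```text
time: 15.03
ee_pos: [0.5766, 0.0149, 0.0444]
orientation: [-0.028, -3.137, -0.0]
wrist_force: [-0.6, 0.4, 0.2]
gripper_width: 0.473
```

```bash
python3 - <<'E'
from h import *
goto(.5768,.0149,.0334,179)
E
```

```text
t 15.03 pos [0.5766 0.0149 0.0444] F [-0.58  0.39  0.22] q6 -0.08 | dp [-0.0003, 0.0, 0.011] ang [0.0, -0.0042, -0.0007]
```

>>> {"op": "send_rows", "data": {
  "increments": [
    {"dp": [0,0,0.006],"angular": [0,-0.004,0],"jaw": 0.04},
    {"dp": [0,0,0.011],"angular": [0,-0.004,0],"jaw": 0.04},
    {"dp": [0,0,0.011],"angular": [0,-0.004,0],"jaw": 0.03},
    {"dp": [0,0,0.011],"angular": [0,-0.004,0],"jaw": 0.01},
    {"dp": [0,0,0.011],"angular": [0,-0.004,0],"jaw": 0.0}
  ]
}}

```text
time: 15.45
ee_pos: [0.5781, 0.0148, 0.0353]
orientation: [0.028, 3.139, -0.0]
wrist_force: [-0.2, 0.0, -2.6]
gripper_width: 0.148
```

>>> {"op": "send_rows", "data": {
  "increments": [
    {"dp": [0,0,0],"angular": [0,0,0],"jaw": 0.0},
    {"dp": [0,0,0],"angular": [0,0,0],"jaw": 0.0},
    {"dp": [0,0,0],"angular": [0,0,0],"jaw": 0.0},
    {"dp": [0,0,0],"angular": [0,0,0],"jaw": 0.0},
    {"dp": [0,0,0],"angular": [0,0,0],"jaw": 0.0}
  ]
}}

```text
time: 15.87
ee_pos: [0.5782, 0.0148, 0.0354]
orientation: [0.028, 3.138, -0.0]
wrist_force: [-1.3, 0.4, -2.1]
gripper_width: 0.151
```

```bash
python3 - <<'E'
from h import *
goto(.5768,.0149,.0334,179);s=robot.observe();print(s["ft_torque"])
E
```

```text
t 15.87 pos [0.5782 0.0148 0.0354] F [-1.33  0.36 -2.06] q6 -0.08 | dp [0.0014, 0.0001, 0.002] ang [-0.0002, 0.0031, -0.0005]
[0.0843018  0.36799398 0.04788235]
```

>>> {"op": "send_rows", "data": {
  "increments": [
    {"dp": [0.001,0,0],"angular": [0,0,0],"jaw": 0.0},
    {"dp": [0.002,0,0],"angular": [0,0,0],"jaw": 0.0},
    {"dp": [0.003,0,0],"angular": [0,0,0],"jaw": 0.0},
    {"dp": [0.004,0,0],"angular": [0,0,0],"jaw": 0.0},
    {"dp": [0.005,0,0],"angular": [0,0,0],"jaw": 0.0}
  ]
}}

```text
time: 16.28
ee_pos: [0.5735, 0.0148, 0.0356]
orientation: [0.028, 3.138, -0.001]
wrist_force: [3.1, 0.1, -3.8]
gripper_width: 0.151
```

>>> {"op": "send_rows", "data": {
  "increments": [
    {"dp": [0.001,0,0],"angular": [0,0,0],"jaw": 0.0},
    {"dp": [0.002,0,0],"angular": [0,0,0],"jaw": 0.0},
    {"dp": [0.003,0,0],"angular": [0,0,0],"jaw": 0.0},
    {"dp": [0.004,0,0],"angular": [0,0,0],"jaw": 0.0},
    {"dp": [0.005,0,0],"angular": [0,0,0],"jaw": 0.0}
  ]
}}

```text
time: 16.7
ee_pos: [0.5685, 0.0149, 0.0356]
orientation: [0.028, 3.137, -0.001]
wrist_force: [2.8, 0.1, -3.6]
gripper_width: 0.155
```

>>> {"op": "send_rows", "data": {
  "increments": [
    {"dp": [0.001,0,0],"angular": [0,0,0],"jaw": 0.0},
    {"dp": [0.002,0,0],"angular": [0,0,0],"jaw": 0.0},
    {"dp": [0.003,0,0],"angular": [0,0,0],"jaw": 0.0},
    {"dp": [0.004,0,0],"angular": [0,0,0],"jaw": 0.0},
    {"dp": [0.005,0,0],"angular": [0,0,0],"jaw": 0.0}
  ]
}}

```text
time: 17.12
ee_pos: [0.5634, 0.0149, 0.0356]
orientation: [0.028, 3.137, -0.001]
wrist_force: [2.9, 0.6, -3.7]
gripper_width: 0.151
```

>>> {"op": "send_rows", "data": {
  "increments": [
    {"dp": [-0.001,0,0],"angular": [0,0,0],"jaw": 0.0},
    {"dp": [-0.002,0,0],"angular": [0,0,0],"jaw": 0.0},
    {"dp": [-0.003,0,0],"angular": [0,0,0],"jaw": 0.0},
    {"dp": [-0.004,0,0],"angular": [0,0,0],"jaw": 0.0},
    {"dp": [-0.005,0,0],"angular": [0,0,0],"jaw": 0.0}
  ]
}}

```text
time: 17.53
ee_pos: [0.5666, 0.015, 0.0353]
orientation: [0.028, 3.141, -0.0]
wrist_force: [-5.1, -0.4, 1.0]
gripper_width: 0.15
```

>>> {"op": "send_rows", "data": {
  "increments": [
    {"dp": [-0.001,0,0],"angular": [0,0,0],"jaw": 0.0},
    {"dp": [-0.002,0,0],"angular": [0,0,0],"jaw": 0.0},
    {"dp": [-0.003,0,0],"angular": [0,0,0],"jaw": 0.0},
    {"dp": [-0.004,0,0],"angular": [0,0,0],"jaw": 0.0},
    {"dp": [-0.005,0,0],"angular": [0,0,0],"jaw": 0.0}
  ]
}}

```text
time: 17.95
ee_pos: [0.5699, 0.0151, 0.0352]
orientation: [-0.028, -3.139, 0.0]
wrist_force: [-8.5, -0.1, 6.6]
gripper_width: 0.15
```

>>> {"op": "send_rows", "data": {
  "increments": [
    {"dp": [-0.001,0,0],"angular": [0,0,0],"jaw": 0.0},
    {"dp": [-0.002,0,0],"angular": [0,0,0],"jaw": 0.0},
    {"dp": [-0.003,0,0],"angular": [0,0,0],"jaw": 0.0},
    {"dp": [-0.004,0,0],"angular": [0,0,0],"jaw": 0.0},
    {"dp": [-0.005,0,0],"angular": [0,0,0],"jaw": 0.0}
  ]
}}

```text
time: 18.37
ee_pos: [0.5733, 0.0151, 0.0352]
orientation: [-0.028, -3.136, 0.0]
wrist_force: [-9.3, -0.1, 6.9]
gripper_width: 0.146
```

```bash
python3 - <<'E'
from h import *
goto(.5768,.0149,.0354,179);s=robot.observe();print(s["ft_torque"])
E
```

```text
t 18.37 pos [0.5733 0.0151 0.0352] F [-9.27 -0.08  6.89] q6 -0.08 | dp [-0.0035, -0.0001, -0.0002] ang [-0.0002, -0.0053, -0.0005]
[-0.04524918  1.35592342 -0.01798889]
```

Pulling gave 2.9 N while the hand was lifting about 3 N. Pushing gave 9.3 N with about 7 N pressing down. Both fit a nozzle force of about 3.8 N, so a free pull of about 5 N, mid-band. I'll confirm this with the vertical load relieved while withdrawing.

>>> {"op": "send_rows", "data": {
  "increments": [
    {"dp": [0.0005,0,0],"angular": [0,-0.004,0],"jaw": 0.0},
    {"dp": [0.0015,0,0],"angular": [0,-0.004,0],"jaw": 0.0},
    {"dp": [0.0025,0,0],"angular": [0,-0.004,0],"jaw": 0.0},
    {"dp": [0.0035,0,0],"angular": [0,-0.004,0],"jaw": 0.0},
    {"dp": [0.0045,0,0],"angular": [0,-0.004,0],"jaw": 0.0}
  ]
}}

```text
time: 18.78
ee_pos: [0.5696, 0.0151, 0.0354]
orientation: [0.028, 3.141, -0.0]
wrist_force: [3.9, 0.1, -0.5]
gripper_width: 0.147
```

>>> {"op": "send_rows", "data": {
  "increments": [
    {"dp": [0.001,0,0.0002],"angular": [0,0,0],"jaw": 0.0},
    {"dp": [0.002,0,0.0002],"angular": [0,0,0],"jaw": 0.0},
    {"dp": [0.003,0,0.0002],"angular": [0,0,0],"jaw": 0.0},
    {"dp": [0.004,0,0.0002],"angular": [0,0,0],"jaw": 0.0},
    {"dp": [0.005,0,0.0002],"angular": [0,0,0],"jaw": 0.0}
  ]
}}

```text
time: 19.2
ee_pos: [0.5647, 0.0152, 0.0353]
orientation: [0.028, 3.141, -0.0]
wrist_force: [4.5, -0.6, -1.9]
gripper_width: 0.15
```

```bash
python3 - <<'E'
from h import *
goto(.5768,.0149,.0354,179);s=robot.observe();print(s["ft_torque"])
E
```

```text
t 19.2 pos [0.5647 0.0152 0.0353] F [ 4.55 -0.55 -1.93] q6 -0.08 | dp [-0.0121, -0.0001, -0.0001] ang [-0.0002, 0.0005, -0.0005]
[-0.0151725  -0.89290883  0.01925253]
```

>>> {"op": "send_rows", "data": {
  "increments": [
    {"dp": [0.003,0,0],"angular": [0,0,0],"jaw": 0.0},
    {"dp": [0.009,0,0],"angular": [0,0,0],"jaw": 0.0},
    {"dp": [0.016,0,0],"angular": [0,0,0],"jaw": 0.0},
    {"dp": [0.023,0,0],"angular": [0,0,0],"jaw": 0.0},
    {"dp": [0.03,0,0],"angular": [0,0,0],"jaw": 0.0}
  ]
}}

```text
time: 19.62
ee_pos: [0.533, 0.0158, 0.0352]
orientation: [-0.028, -3.141, 0.0]
wrist_force: [1.4, -1.0, 0.2]
gripper_width: 0.148
```

>>> {"op": "send_rows", "data": {
  "increments": [
    {"dp": [0.007,0,0],"angular": [0,0,0],"jaw": 0.0},
    {"dp": [0.014,0,0],"angular": [0,0,0],"jaw": 0.0},
    {"dp": [0.021,0,0],"angular": [0,0,0],"jaw": 0.0},
    {"dp": [0.025,0,0],"angular": [0,0,0],"jaw": 0.0},
    {"dp": [0.025,0,0],"angular": [0,0,0],"jaw": 0.0}
  ]
}}

```text
time: 20.03
ee_pos: [0.5065, 0.0164, 0.0352]
orientation: [-0.028, -3.139, 0.0]
wrist_force: [-0.9, 0.1, 2.1]
gripper_width: 0.148
```

```bash
python3 - <<'E'
from h import *
goto(.4551,-.3927,.18,178.65)
E
```

```text
t 20.03 pos [0.5065 0.0164 0.0352] F [-0.93  0.07  2.09] q6 -0.09 | dp [0.0444, -0.41, -0.1446] ang [-0.0002, -0.0023, 0.0056]
```

>>> {"op": "send_rows", "data": {
  "increments": [
    {"dp": [0,0,-0.015],"angular": [0,-0.002,0],"jaw": 0.0},
    {"dp": [0,0,-0.05],"angular": [0,-0.002,0],"jaw": 0.0},
    {"dp": [0.005,0,-0.085],"angular": [0,-0.002,0],"jaw": 0.0},
    {"dp": [0.01,-0.01,-0.12],"angular": [0,-0.002,0],"jaw": 0.0},
    {"dp": [0.012,-0.03,-0.15],"angular": [0,-0.002,0.005],"jaw": 0.0}
  ]
}}

```text
time: 20.45
ee_pos: [0.4934, -0.0123, 0.1871]
orientation: [-0.032, -3.14, -0.001]
wrist_force: [2.2, -0.3, -1.7]
gripper_width: 0.147
```

>>> {"op": "send_rows", "data": {
  "increments": [
    {"dp": [0.005,-0.037,0],"angular": [0,0,0],"jaw": 0.0},
    {"dp": [0.01,-0.075,0],"angular": [0,0,0],"jaw": 0.0},
    {"dp": [0.015,-0.113,0],"angular": [0,0,0],"jaw": 0.0},
    {"dp": [0.02,-0.15,0],"angular": [0,0,0],"jaw": 0.0},
    {"dp": [0.025,-0.188,0],"angular": [0,0,0],"jaw": 0.0}
  ]
}}

```text
time: 20.87
ee_pos: [0.4636, -0.2011, 0.1869]
orientation: [-0.032, -3.14, -0.002]
wrist_force: [1.5, -0.7, -1.5]
gripper_width: 0.151
```

>>> {"op": "send_rows", "data": {
  "increments": [
    {"dp": [0.002,-0.037,0],"angular": [0,0,0],"jaw": 0.0},
    {"dp": [0.005,-0.075,0],"angular": [0,0,0],"jaw": 0.0},
    {"dp": [0.007,-0.113,0.01],"angular": [0,0,0],"jaw": 0.0},
    {"dp": [0.007,-0.15,0.02],"angular": [0,0,0],"jaw": 0.0},
    {"dp": [0.007,-0.18,0.03],"angular": [0,0,0],"jaw": 0.0}
  ]
}}

```text
time: 21.28
ee_pos: [0.4521, -0.3836, 0.156]
orientation: [-0.034, -3.139, -0.001]
wrist_force: [0.3, 0.7, -0.9]
gripper_width: 0.151
```

```bash
python3 - <<'E'
from h import *
goto(.4551,-.3927,.018,178.65)
E
```

```text
t 21.28 pos [ 0.4521 -0.3836  0.156 ] F [ 0.26  0.73 -0.91] q6 -0.8 | dp [-0.0035, -0.0092, 0.138] ang [0.0008, -0.0021, 0.0019]
```

>>> {"op": "send_rows", "data": {
  "increments": [
    {"dp": [-0.0035,-0.0092,0.03],"angular": [0.001,-0.002,0.002],"jaw": 0.0},
    {"dp": [-0.0035,-0.0092,0.065],"angular": [0.001,-0.002,0.002],"jaw": 0.0},
    {"dp": [-0.0035,-0.0092,0.1],"angular": [0.001,-0.002,0.002],"jaw": 0.0},
    {"dp": [-0.0035,-0.0092,0.125],"angular": [0.001,-0.002,0.002],"jaw": 0.0},
    {"dp": [-0.0035,-0.0092,0.13],"angular": [0.001,-0.002,0.002],"jaw": 0.0}
  ]
}}

```text
time: 21.7
ee_pos: [0.4523, -0.39, 0.0209]
orientation: [-0.038, -3.135, -0.009]
wrist_force: [-0.7, 1.0, -0.9]
gripper_width: 0.152
```

```bash
python3 - <<'E'
from h import *
goto(.4551,-.3927,.0135,178.65)
E
```

```text
t 21.7 pos [ 0.4523 -0.39    0.0209] F [-0.74  1.04 -0.91] q6 -0.81 | dp [-0.0029, -0.0027, 0.0074] ang [0.0059, -0.006, -0.0005]
```

>>> {"op": "send_rows", "data": {
  "increments": [
    {"dp": [-0.0029,-0.0027,0.002],"angular": [0.005,-0.005,0],"jaw": 0.0},
    {"dp": [-0.0029,-0.0027,0.004],"angular": [0.005,-0.005,0],"jaw": 0.0},
    {"dp": [-0.0029,-0.0027,0.006],"angular": [0.005,-0.005,0],"jaw": 0.0},
    {"dp": [-0.0029,-0.0027,0.006],"angular": [0.005,-0.005,0],"jaw": 0.0},
    {"dp": [-0.0029,-0.0027,0.006],"angular": [0.005,-0.005,0],"jaw": 0.0}
  ]
}}

```text
time: 22.12
ee_pos: [0.4557, -0.3933, 0.0162]
orientation: [0.038, 3.141, -0.001]
wrist_force: [0.1, -0.1, 0.5]
gripper_width: 0.149
```

```bash
python3 - <<'E'
from h import *
goto(.4551,-.3927,.0128,178.65)
E
```

```text
t 22.12 pos [ 0.4557 -0.3933  0.0162] F [ 0.12 -0.06  0.48] q6 -0.81 | dp [0.0007, 0.0006, 0.0034] ang [-0.0006, 0.0004, -0.0004]
```

>>> {"op": "send_rows", "data": {
  "increments": [
    {"dp": [0,0,0.001],"angular": [0,0,0],"jaw": 0.0},
    {"dp": [0,0,0.002],"angular": [0,0,0],"jaw": 0.0},
    {"dp": [0,0,0.0027],"angular": [0,0,0],"jaw": 0.0},
    {"dp": [0,0,0.003],"angular": [0,0,0],"jaw": 0.0},
    {"dp": [0,0,0.003],"angular": [0,0,0],"jaw": 0.0}
  ]
}}

```text
time: 22.53
ee_pos: [0.4557, -0.3933, 0.0132]
orientation: [0.038, 3.141, -0.001]
wrist_force: [0.7, -0.2, -1.3]
gripper_width: 0.147
```

>>> {"op": "send_rows", "data": {
  "increments": [
    {"dp": [0,0,0.0002],"angular": [0,0,0],"jaw": 0.0},
    {"dp": [0,0,0.0004],"angular": [0,0,0],"jaw": 0.0},
    {"dp": [0,0,0.0004],"angular": [0,0,0],"jaw": 0.0},
    {"dp": [0,0,0.0004],"angular": [0,0,0],"jaw": 0.0},
    {"dp": [0,0,0.0004],"angular": [0,0,0],"jaw": 0.0}
  ]
}}

```text
time: 22.95
ee_pos: [0.4557, -0.3933, 0.0128]
orientation: [0.038, 3.141, -0.001]
wrist_force: [-0.3, 0.2, 0.2]
gripper_width: 0.149
```

One more small step down to make contact, then release.

>>> {"op": "send_rows", "data": {
  "increments": [
    {"dp": [0,0,0.0002],"angular": [0,0,0],"jaw": 0.0},
    {"dp": [0,0,0.0004],"angular": [0,0,0],"jaw": 0.0},
    {"dp": [0,0,0.0004],"angular": [0,0,0],"jaw": 0.0},
    {"dp": [0,0,0.0004],"angular": [0,0,0],"jaw": 0.0},
    {"dp": [0,0,0.0004],"angular": [0,0,0],"jaw": 0.0}
  ]
}}

```text
time: 23.37
ee_pos: [0.4557, -0.3933, 0.0127]
orientation: [0.038, 3.141, -0.001]
wrist_force: [-2.0, 0.1, 5.8]
gripper_width: 0.152
```

>>> {"op": "send_rows", "data": {
  "increments": [
    {"dp": [0,0,0],"angular": [0,0,0],"jaw": 0.018},
    {"dp": [0,0,0],"angular": [0,0,0],"jaw": 0.03},
    {"dp": [0,0,0],"angular": [0,0,0],"jaw": 0.04},
    {"dp": [0,0,0],"angular": [0,0,0],"jaw": 0.04},
    {"dp": [0,0,-0.01],"angular": [0,0,0],"jaw": 0.04}
  ]
}}

```text
time: 23.78
ee_pos: [0.4548, -0.3923, 0.0213]
orientation: [-0.038, -3.14, -0.003]
wrist_force: [-1.3, 0.6, -0.6]
gripper_width: 0.468
```

>>> {"op": "send_rows", "data": {
  "increments": [
    {"dp": [0,0,-0.03],"angular": [0,0,0],"jaw": 0.04},
    {"dp": [0,0,-0.07],"angular": [0,0,0],"jaw": 0.04},
    {"dp": [0,0,-0.11],"angular": [0,0,0],"jaw": 0.04},
    {"dp": [0,0,-0.15],"angular": [0,0,0],"jaw": 0.04},
    {"dp": [0,0,-0.18],"angular": [0,0,0],"jaw": 0.04}
  ]
}}

```text
time: 24.2
ee_pos: [0.4555, -0.393, 0.2057]
orientation: [0.038, 3.141, -0.001]
wrist_force: [1.8, -1.5, 0.0]
gripper_width: 0.47
```

```bash
python3 - <<'E'
from h import *
goto(.4551,-.3927,.2,178.65)
d=cam("scene");save(d,"s3")
P=pts(d);z=P[...,2];m=(d["z_map"]>0)&(z>.2)&(z<.22)&(np.hypot(P[...,0]-.681,P[...,1]-.0125)<.04)
print("knob",cv2.minAreaRect((P[m][:,:2]*1000).astype(np.float32)))
d=cam("wrist");P=pts(d);f=d["frame"].astype(int);z=P[...,2]
m=(d["z_map"]>0)&(z>.026)&(z<.045)&(f.max(-1)<80)&(abs(P[...,0]-.456)<.06)&(abs(P[...,1]+.39)<.05)
print("grip",cv2.minAreaRect((P[m][:,:2]*1000).astype(np.float32)),np.median(z[m]))
E
```

```text
t 24.2 pos [ 0.4555 -0.393   0.2057] F [ 1.83 -1.49  0.  ] q6 -0.81 | dp [0.0004, 0.0003, 0.0057] ang [-0.0009, 0.0007, -0.0003]
knob ((681.0330200195312, 11.459909439086914), (17.3790283203125, 41.43994140625), 77.92589569091797)
grip ((452.58197021484375, -393.2319641113281), (14.119465827941895, 59.04756164550781), 88.431884765625) 0.03517471068965056
```

View pics/s3.png

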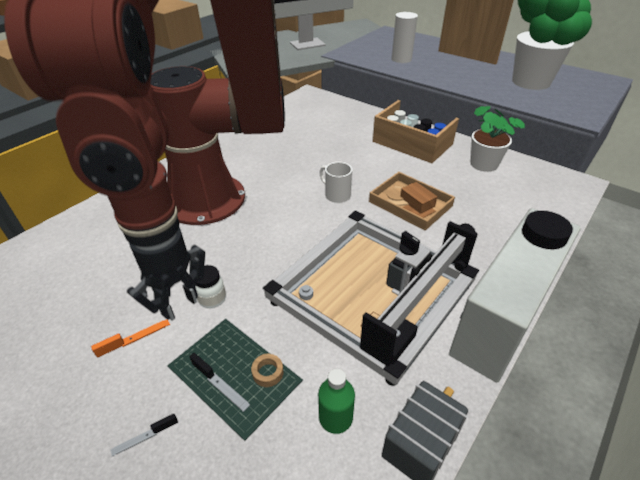

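The gauge lies flat on the mat at about (220,382), the knob stays at its new angle, and everything else looks unmoved. The robot is clear, so I'm handing in.

```bash
python3 -c "
from h import *
print(order.hand_in())"
```

```text
the job is handed in; nothing more can be done
None
```

The head is set so the blade drags lightly under the nozzle, and the gauge is lying flat back on the cutting mat. The job was handed in at about 24 s of the 72 s allowed; no verdict was reported.

- **Setting the head:** I slid the blade along the sheet under the nozzle and raised it gently to feel the gap, which was about 2.5 mm. With the gauge resting on the sheet, I turned the knob 1.2 rad clockwise.
- **Drag check:** With almost no hand weight on it, the held blade pulled at 3.9 to 4.5 N, inside the 3 to 8 N band. Two earlier strokes read 2.9 N and 9.3 N. In those the hand was lifting or pressing on the gauge; allowing for that, both fit a free pull of about 5 N. Force readings carry about 0.7 N of noise.
- **Last views:** The gauge is within about 2 mm of where it started, with its grip top at 35 mm as before. The knob bar stayed at its new angle after release (heading about −12°). Nothing else appears to have moved, and the gripper was clear of everything.
- **Contact forces:** The gripper pressed on the knob with about 6 N while closing on it. The final touch of the gauge on the mat was also about 6 N.

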